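Carry a bend angle from a test coupon to the specimen jig

TASK

Set the sliding bevel into the inside corner of the clamped, bent test coupon, pressing it snugly but gently home so that the backs of stock and blade lie flush on the two legs, and push the round lock button on the bevel fully down while it lies there. Carry the locked bevel to the specimen jig, put it round the outside of the jig's corner and, with the bevel alone, gently push the swivel arm round until the stock sits snugly flush on the fixed fence and the blade flush on the arm, so that the arm stands at the coupon's angle; then let go and leave the bevel lying there, locked. Touch the swivel arm only with the bevel, and leave the test disc, the small anvil and the screwdriver alone.

Things in the scene. Friction and masses are not known exactly. Their poses are not given: they have to be found in the camera images.
- bevel: sliding bevel, loose, 0.6 kg with blade: aluminium stock (20 wide, 18 mm high), grey upright grip fin, flat blade, black lock button over the pivot. Origin on the bench under the pivot, z up. The stock runs along +y to 120 mm, rounded about the pivot (radius 10 mm); inner face: its +x side, back face: its -x side, each 10 mm from the pivot axis.
- bevel_grip (a point): grasp point in the grey grip fin on the stock: fin 12 mm thick (x), 40 mm long (y), from 18 to 62 mm above the bench; this point is 58 mm along +y from the pivot, 48 mm above the bench. Axes as bevel.
- blade: bevel's aluminium blade, origin as bevel (0.4 mm play): bar 20 mm wide, 6 to 15.5 mm high, 112 mm along its +y; inner face its -x side, back face its +x side, each 10 mm off the axis. Bevel angle: from bevel +y clockwise (from above) to blade +y, starting 2.05 to 2.25 rad. 50 mm round steel head at height 17 to 25 mm passes over both. Friction: about 0.05 N m unlocked, 0.25 locked.
- lock_top (a point): centre of the top of the lock button (black disc, 32 mm diameter) above the pivot, 44.3 mm above the bench when up. Pushed straight down 5 mm with about 22 N it clamps the blade and stays down by itself.
- lock (a joint): travel of the lock button in m: 0 up, 0.005 fully down and locked.
- coupon: bent steel test coupon (4 mm strip on edge, 16 mm high) fixed in a dark steel clamp, 15 mm high. Origin on the bench at the inside corner of the bend. The fixed leg runs 80 mm along +y; its inside face is x = 0, the clamp lies at x = -4 to -22 mm, the inside of the bend towards +x. Home, the bevel's pivot is 10 mm from both inside faces, its +y along the coupon's.
- leg: the coupon's other leg, rigid, same origin: runs 80 mm along its own +y; its inside face is its own x = 0 (strip at x = 0 to 4 mm). The angle from coupon +y clockwise (from above) to leg +y is the coupon's angle, 1.38 to 1.9 rad. As the bevel is pressed in, this leg swings the unlocked blade closed until it lies flush.
- jig: grey specimen jig fixed on the bench, 16 mm high, square to the coupon (same yaw). Origin on the bench at the centre of the swivel arm's fixed pivot boss (18 mm diameter). The steel fence runs along +y from 15 to 100 mm; its working face is its -x side, screwed fast 9 to 13 mm from the origin: its setting differs each time, so feel for it. Home, the bevel's +y is along the jig's.
- wing: jig's grey swivel arm, origin as the jig: 85 mm along its +y, 1 to 15 mm high; outer face: its +x side, 9 mm from the origin, level with the boss. Starts 2.12 to 2.35 rad clockwise (from above) from jig +y, wider than any coupon. Pushed on its outer face it closes towards the fence with 0.02 N m of friction and stays where left. Push below 50 mm/s: jolts make the clamped blade creep.
- test_disc: bystander: round steel hardness test disc, 54 mm diameter, 12 mm high, origin under its centre.
- anvil: bystander: small dark steel tester anvil, 44 mm diameter, 42 mm high, origin under its centre.
- screwdriver: bystander: screwdriver lying on the bench, 160 mm long, handle to its -x end.
Not all that is in view belongs to the job. What is shaped like the blade but blue is not meant.

How it is judged:
By the outcome, as a careful person would: the job done as asked, in the order asked, and still so for the second after the job is handed in, with the robot touching nothing.
It also fails if it takes over 72 s, if anything falls off the work surface, if the arm or the gripper's body presses on something with over 40 N, if the wrist force passes 120 N, or if a joint passes its speed limit or range.

ROBOT

A 6-joint arm with a two-finger parallel gripper is mounted at the origin on the work surface. World frame = base frame: x ahead of the robot, y to its left, z up, the work surface at z = 0. Lengths are in m, angles in rad, forces in N, time in s.
With the tool pointing down it reaches from about 0.3 to 0.775 m from the base axis. Payload 14.6 kg.
Tool frame: the origin (TCP) lies midway between the tips of the shut fingers; the grasp point (between the pads) lies 19 mm behind it; z points along the fingers, y is the line along which they close (so a half turn about z gives the same grasp; the last joint's range is limited). The gripper opens to 94 mm and grips with 3 to 60 N. Pads are 16 mm wide; open, the fingers measure 119 mm over their backs; the gripper's body (75 mm by 177 mm) begins 78 mm behind the grasp point.
Start: joints at [-1.201, 0.3, 1.521, -0, 1.321, -0.067], TCP at [0.233, -0.498, 0.205] pointing down, gripper open.
Joint ranges: [-3.03, 3.03], [-0.79, 2.21], [0.23, 2.52], [-1.04, 4.18], [0, 3.07], [-2.55, 2.55]. Speed limits (rad/s): [2.22, 2.22, 2.57, 3.14, 3.14, 3.14].

INTERFACE

Orientations are given as [roll, pitch, yaw] about the fixed x, y, z axes, in that order (R = Rz(yaw) Ry(pitch) Rx(roll)).
In Python, from station import telemetry, optics, ctrl gives the robot as it stands.
- The arm moves only by the tool carry_out, never from a script. Its argument "plan" is a list that holds one entry, the list of rows, each a list of 7 numbers: the shift along the tool's x, y, z in mm, then the turn, a rotation vector about the tool's x, y, z in rad, then the finger opening in mm, from 0 to 94. A call has 1 to 20 rows; each row shifts and turns the commanded pose from where the row before left it, along the tool's axes as they then stand; what a row does not reach is not made up. A row lasts 1/12 s, in which the tool goes at most 41.7 mm and 7.16 degrees, less where a joint would pass 70% of its speed; a pose out of reach is approached as far as the arm can. A call with a gripper value outside its range is refused whole. The fingers move at their own pace and stop on an object; "squeeze" is the grip in N (left out, the last holds). Time passes only in rows, so rows that do not move let the fingers close. It gives the time, the measured TCP pose, the force, the opening and the grip force at its end, in the units of the state.
- telemetry.get_obs(): the state, without advancing time (a new reading comes with each control period).
- optics.camera(name): name is "scene" or "top" or "wrist"; returns a dict with "pixels" (420x560x3 uint8, red, green, blue), "intrinsics" (3x3 intrinsics, pixels), "origin" and "rotation" of the camera in the world. Camera axes: x right, y down, z forward; pixel columns grow to the right and rows downward; lengths in m; the calibration is good to about 2 mm. A picture is of the moment at which its call begins. There is no depth.
- ctrl.hand_in(): hands the job in; it is judged then, once.
The state is a dict: "time_s": time; "qpos": joint angles; "joint_vel": joint speeds; "tau": joint torques, N m; "ee_pos": TCP position; "eef_rot": TCP orientation; "force": force on the tool from outside, world axes, zero at the start; "moment": the same for the moment, N m; "grip_width": finger opening in m; "grip_force": force on a finger pad.
Only numpy, scipy, OpenCV 4.12 (cv2) and the standard library are available. Lean on these libraries where they do the work, as an engineer would, in place of code of your own. Each camera call takes 0.05 s, during which the arm holds its last target. There are 200 camera calls.

## Working session

There is one attempt and no reset: what is moved stays moved. The work goes in short steps, Python scripts to look and compute and a tool call to move; the robot and the scene stay as the last step left them, time stands still between calls to the robot, and variables do not carry over. Pictures are saved under pics/ and viewed, at most 10 in all, crops included, and the job is handed in when it is done.

Besides the shell and the picture viewer there is one more tool, called after "Call:" as name(argument=value, ...) on one line, values as JSON. carry_out: Moves the arm, as the interface text tells. Its arguments: {"type":"object","properties":{"plan":{"type":"array","items":{"type":"array","items":{"type":"array","items":{"type":"number"}}}},"squeeze":{"type":"number"}},"required":["plan"]}

```bash
mkdir -p pics
cat > h.py <<'E'
import numpy as np, cv2
from station import telemetry, optics, ctrl
def snap(n,f=None):
    c=optics.camera(n); 
    if f: cv2.imwrite('pics/'+f,c['pixels'][:,:,::-1])
    return c
def ray(c,uv,z):
    uv=np.atleast_2d(np.asarray(uv,float)); K=np.array(c['intrinsics']); R=np.array(c['rotation']); o=np.array(c['origin'])
    d=np.c_[uv,np.ones(len(uv))]@np.linalg.inv(K).T@R.T
    return (o+d*((z-o[2])/d[:,2])[:,None])[:,:2]
def proj(c,P):
    P=np.atleast_2d(P); q=(P-np.array(c['origin']))@np.array(c['rotation'])@np.array(c['intrinsics']).T
    return q[:,:2]/q[:,2:]
E
python3 - <<'E'
from h import *
import pickle
a={n:snap(n,n+'0.png') for n in('top','scene')}
pickle.dump(a,open('a.pkl','wb'))
for n in a: print(n,a[n]['origin'],a[n]['rotation'],a[n]['intrinsics'])
a=np.hstack([a[n]['pixels'] for n in a])[:,:,::-1]
print(telemetry.get_obs())
E
```

```text
top [ 0.40591211 -0.01654983  1.36609062] [-3.0629701   0.01674665 -1.57211236] [[487.53438837   0.         273.6035859 ]
 [  0.         487.53438837 205.94604966]
 [  0.           0.           1.        ]]
scene [ 0.95943009 -0.52142412  0.94347893] [-2.46729535 -0.00560057  0.78949954] [[472.5272543    0.         276.83064059]
 [  0.         472.5272543  213.28158926]
 [  0.           0.           1.        ]]
{'time_s': 0.1, 'qpos': array([-1.20059943e+00,  3.00381366e-01,  1.52147264e+00, -1.20501461e-05,
        1.32070637e+00, -6.66150531e-02]), 'joint_vel': array([-7.33395225e-05, -3.49683656e-04, -1.67084826e-03,  6.76191079e-05,
        1.39624518e-04,  1.16650417e-03]), 'tau': array([ 3.18115599e-03, -5.32645154e+01, -3.53281474e+01,  7.10438238e-02,
        2.34790274e-02, -4.92987010e-05]), 'ee_pos': array([ 0.23258701, -0.49816009,  0.20498143]), 'eef_rot': array([-3.14062629e+00, -5.27712089e-05,  4.36814915e-01]), 'force': array([-0.27734992,  0.09616603,  0.77468725]), 'moment': array([-0.06452784, -0.03077246,  0.02457022]), 'grip_force': 0.0, 'grip_width': 0.09405718255657024}
```

View pics/top0.png

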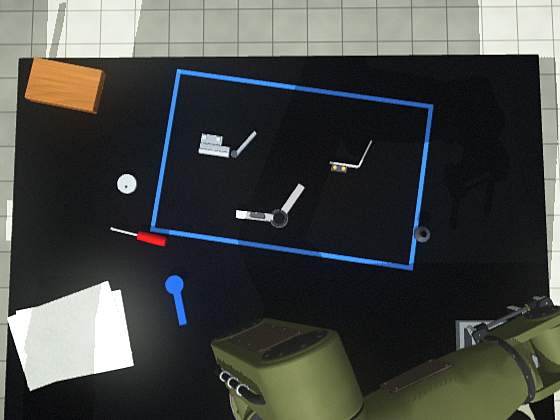

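View pics/scene0.png

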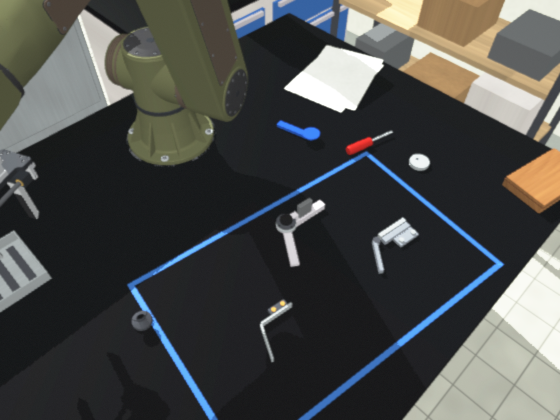

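Run:
```python
import re
s=open('h.py').read()
s=s.replace("import numpy as np, cv2","import numpy as np, cv2\nfrom scipy.spatial.transform import Rotation as Ro")
s=s.replace("    return c\n","    r=np.array(c['rotation'])\n    if r.ndim==1: c['rotation']=Ro.from_euler('xyz',r).as_matrix()\n    return c\n",1)
open('h.py','w').write(s)
from h import *
import pickle
a=pickle.load(open('a.pkl','rb'))
for n in a: a[n]['rotation']=Ro.from_euler('xyz',a[n]['rotation']).as_matrix()
pickle.dump(a,open('a.pkl','wb'))
c=a['top'];im=c['pixels'][:,:,::-1]
cv2.imwrite('pics/crop.png',cv2.resize(im[120:240,190:390],None,fx=4,fy=4,interpolation=cv2.INTER_CUBIC))
m=((im.min(2)>60)).astype(np.uint8); m[:115]=0;m[235:]=0;m[:,:190]=0;m[:,390:]=0
n,l,st,ce=cv2.connectedComponentsWithStats(m)
for i in range(1,n):
  if st[i,4]>25: print(st[i],ce[i])
P=dict(pivot=((279,218),.04),stockend=((237,213.5),.018),bladeend=((301,186),.0155),corner=((358,166),.016),legend=((370,141),.016),fixend=((331,163),.016),boss=((235,153),.016),wingend=((255,132),.015))
for k,(u,z) in P.items(): print(k,ray(c,u,z).round(4))
```

```text
[231 131  26  27 159] [242.87421384 145.1572327 ]
[198 133  32  25 542] [212.89298893 145.69926199]
[329 140  43  33 238] [346.70588235 163.31512605]
[276 183  29  45 300] [291.05       201.54666667]
[236 210  39  17 321] [255.         215.86915888]
pivot [[ 0.4775 -0.0091]]
stockend [[0.4914 0.1075]]
bladeend [[ 0.5679 -0.0705]]
corner [[ 0.6234 -0.2296]]
legend [[ 0.6939 -0.2641]]
fixend [[ 0.6322 -0.1545]]
boss [[0.6616 0.1141]]
wingend [[0.7214 0.0581]]
```

View pics/crop.png

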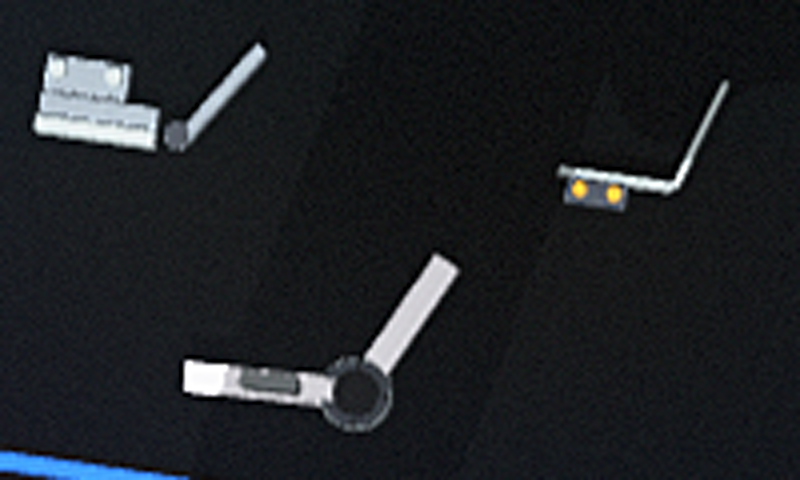

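Crop: the bevel (grey fin, black button) has its pivot at px (279,218), stock end (236,214) and blade end (301,186). The coupon corner is at (359,166) and the jig boss at (235,153). There are two candidates for the blade: the aluminium one at (301,186) and the blue blade-shaped piece at (175,285). The aluminium one fits the description; the blue one is not meant.

Call:
carry_out(plan=[[[0, 0, 0, 0, 0, -0.113, 94], [0, 0, 0, 0, 0, -0.113, 94], [0, 0, 0, 0, 0, -0.113, 94], [0, 0, 0, 0, 0, -0.113, 94], [0, 0, 0, 0, 0, -0.113, 94], [0, 0, 0, 0, 0, -0.113, 94], [0, 0, 0, 0, 0, -0.113, 94], [0, 0, 0, 0, 0, -0.113, 94], [0, 0, 0, 0, 0, -0.11, 94], [28, 30, 0, 0, 0, 0, 94], [28, 30, 0, 0, 0, 0, 94], [28, 30, 0, 0, 0, 0, 94], [28, 30, 0, 0, 0, 0, 94], [28, 30, 0, 0, 0, 0, 94], [28, 30, 0, 0, 0, 0, 94], [28, 30, 0, 0, 0, 0, 94], [28, 30, 0, 0, 0, 0, 94], [28, 30, 0, 0, 0, 0, 94], [28, 30, 0, 0, 0, 0, 94], [28, 30, 0, 0, 0, 0, 94]]])

```text
time_s: 1.77
ee_pos: [0.5985, -0.2304, 0.2051]
eef_rot: [-3.141, -0.0, 1.451]
force: [-0.6, -0.1, 0.8]
grip_width: 0.0941
grip_force: 0.0
```

Run:
```python
from h import *
import pickle
c=snap('wrist','w1.png'); s=telemetry.get_obs(); pickle.dump((c,s),open('w1.pkl','wb'))
print(s['ee_pos'],s['eef_rot'],s['time_s'],c['origin'],c['rotation'],c['intrinsics'][0])
print(proj(c,[[.6234,-.2296,.016],[.6939,-.2641,.016],[.6322,-.1545,.016]]))
```

```text
[ 0.60260488 -0.22583512  0.20446787] [-3.14154240e+00 -1.58996081e-03  1.45478124e+00] 1.8167 [ 0.60674967 -0.15784965  0.38432637] [[ 0.99261411 -0.11779923 -0.02899273]
 [-0.1213022  -0.96033228 -0.25109298]
 [ 0.0017359   0.25275531 -0.96752868]] [373.36253757   0.         287.14247963]
[[311.69860833 178.55672992]
 [384.04101627 203.37073714]
 [312.62702115 100.16206075]]
```

View pics/w1.png

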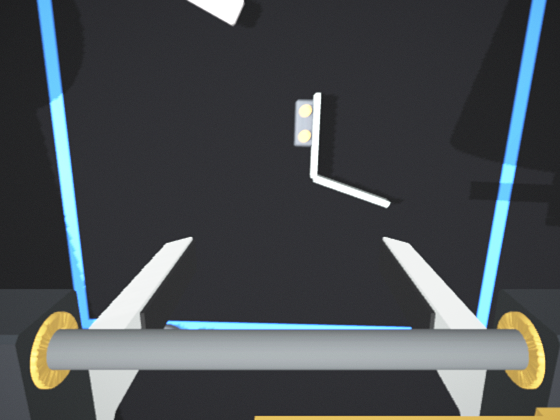

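Wrist view: coupon corner at (314,179), bent-leg end (389,204), fixed-leg end (317,95). Next I look at the jig and bevel.

Call:
carry_out(plan=[[[25, -4, 0, 0, 0, 0, 94], [25, -4, 0, 0, 0, 0, 94], [25, -4, 0, 0, 0, 0, 94], [25, -4, 0, 0, 0, 0, 94], [25, -4, 0, 0, 0, 0, 94], [25, -4, 0, 0, 0, 0, 94], [25, -4, 0, 0, 0, 0, 94], [25, -4, 0, 0, 0, 0, 94], [25, -4, 0, 0, 0, 0, 94], [25, -4, 0, 0, 0, 0, 94], [0, 0, 0, 0, 0, 0, 94], [0, 0, 0, 0, 0, 0, 94]]])

```text
time_s: 2.82
ee_pos: [0.5872, 0.0217, 0.2052]
eef_rot: [-3.141, 0.0, 1.453]
force: [0.4, -0.7, -0.2]
grip_width: 0.0937
grip_force: 0.0
```

Run:
```python
from h import *
import pickle
c=snap('wrist','w2.png'); s=telemetry.get_obs(); pickle.dump((c,s),open('w2.pkl','wb'))
print(s['ee_pos'],s['eef_rot'],s['time_s'],c['origin'])
print(proj(c,[[.6616,.1141,.016],[.7214,.0581,.015],[.4775,-.0091,.0443],[.4844,.0485,.062]]).round(1))
c,_=pickle.load(open('w1.pkl','rb')); im=c['pixels']; g=im.min(2)
# fixed leg right edge (inner, z=16) rows 100..170 ; bent leg lower edge cols 325..382
def edge(line):  # last crossing of half level, subpixel
    p=int(line.argmax()); h=line.max()/2+15; i=p
    while line[i]>h: i+=1
    return i-1+(line[i-1]-h)/(line[i-1]-line[i])
f=np.array([(300+edge(g[r,300:335].astype(float)),r) for r in range(102,168)])
b=np.array([(k,165+edge(g[165:225,k].astype(float))) for k in range(325,384)])
F=ray(c,f,.016);B=ray(c,b,.016)
def fit(P):
    v=cv2.fitLine(P.astype(np.float32),cv2.DIST_HUBER,0,.001,.001).ravel(); return v[2:],v[:2]
p,d=fit(F); d=d*np.sign(d[1]); yaw=np.arctan2(-d[0],d[1])
q,e=fit(B); e=e*np.sign(e[0])
n=np.array([-e[1],e[0]]) ; n*=np.sign(n[1]); q2=q+.004*n
t=np.linalg.solve(np.c_[d,-e],q2-p); corner=p+t[0]*d
ang=np.arctan2(d[1],d[0])-np.arctan2(e[1],e[0])
print('coupon yaw',yaw,'corner',corner,'angle',ang, 'res',np.abs((F-p)@[-d[1],d[0]]).max(),np.abs((B-q)@n).max())
```

```text
[0.58728416 0.02073673 0.20518452] [-3.14110564e+00  2.24111926e-04  1.45146954e+00] 2.8667 [0.59535962 0.09432582 0.38437923]
[[354.2  76.6]
 [419.7 129.3]
 [177.5 232.8]
 [166.8 176.5]]
coupon yaw -0.14985953 corner [ 0.62833226 -0.23061319] angle 1.8860633 res 0.00016419952387647976 0.00014883149933812856
```

View pics/w2.png

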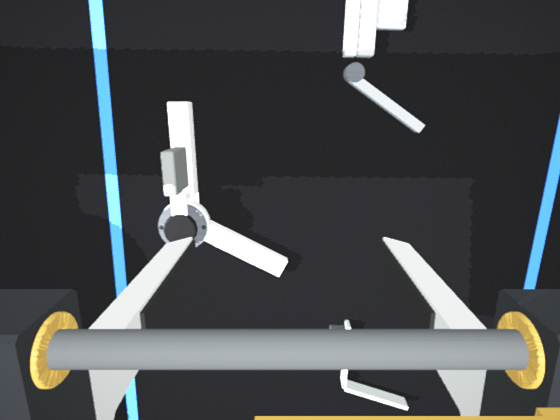

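Wrist view: bevel button at (179,230), fin (174,172), blade end (283,266), jig boss (354,72). The fence is partly out of view and the coupon is at (347,385). Next I move above the bevel fin.

Call:
carry_out(plan=[[[3, -21, 6, 0, 0, 0, 94], [3, -21, 6, 0, 0, 0, 94], [3, -21, 6, 0, 0, 0, 94], [3, -21, 6, 0, 0, 0, 94], [3, -21, 6, 0, 0, 0, 94], [0, 0, 0, 0, 0, 0, 94], [0, 0, 0, 0, 0, 0, 94]]])

```text
time_s: 3.45
ee_pos: [0.4848, 0.0476, 0.1757]
eef_rot: [3.141, 0.0, 1.45]
force: [0.2, 0.5, 0.2]
grip_width: 0.0934
grip_force: 0.0
```

Run:
```python
from h import *
import pickle
c=snap('wrist','w3.png'); s=telemetry.get_obs(); pickle.dump((c,s),open('w3.pkl','wb'))
print(s['ee_pos'],s['eef_rot'],s['time_s'],c['origin'])
print(proj(c,[[.4775,-.0091,.0443],[.4844,.0485,.062]]).round(1))
```

```text
[0.48550477 0.04756719 0.1758973 ] [ 3.14071820e+00 -2.45801944e-05  1.44991366e+00] 3.5 [0.49301834 0.1202012  0.35487302]
[[286.7 257.8]
 [286.5 199.4]]
```

View pics/w3.png

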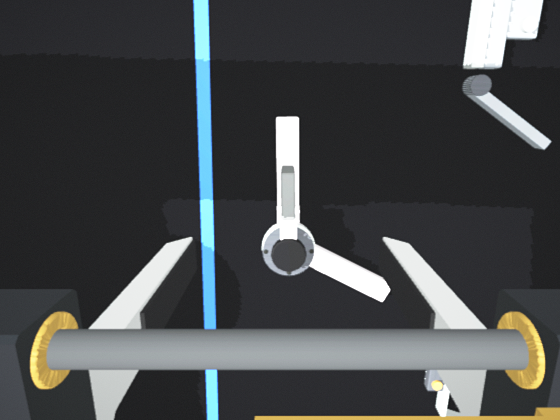

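Wrist view: button at (289,254), stock end (287,118), fin top (288,180), jig boss (478,85).

Run:
```python
from h import *
import pickle
c,s=pickle.load(open('w3.pkl','rb')); g=c['pixels'].min(2).astype(int)
print('stock rows'); 
for r in (125,140,155): 
    k=np.where(g[r,260:320]>130)[0]+260; print(r,k.min(),k.max())
print('row165-230 fin:'); 
for r in (172,185,198,210): print(r,g[r,274:304])
sub=np.where((g[225:285,255:325]<55),255,0).astype(np.uint8)
n,l,st,ce=cv2.connectedComponentsWithStats(sub)
print([ (st[i],ce[i]+[255,225]) for i in range(1,n) if 300<st[i,4]<2500])
print('piv',ray(c,(289,254),.0443),'end',ray(c,(287.5,118),.018))
cc=cv2.resize(c['pixels'][0:160,440:560][:,:,::-1],None,fx=4,fy=4,interpolation=cv2.INTER_CUBIC)
a=pickle.load(open('a.pkl','rb'))['top']['pixels'][125:165,190:270][:,:,::-1]
bb=cv2.resize(a,None,fx=4,fy=4,interpolation=cv2.INTER_CUBIC)
o=np.zeros((600,800,3),np.uint8);o[:600,:480]=cc[:600];o[:160,480:800]=bb
cv2.imwrite('pics/jig.png',o)
```

```text
stock rows
125 276 298
140 276 298
155 276 298
row165-230 fin:
172 [ 36  40 132 253 255 255 255 173 132 142 142 144 142 143 144 144 142 144
 143 142 201 255 255 255 255 109  31  35  36  35]
185 [ 34  35  97 243 255 255 255 195 187 199 198 199 199 201 203 201 202 203
 201 191 200 252 255 255 255 109  30  38  37  37]
198 [ 35  31  76 243 255 255 255 212 187 198 199 198 200 200 200 199 199 198
 198 191 182 249 255 255 255 110  30  33  37  34]
210 [ 44  40 137 255 255 255 255 245 185 193 198 196 196 196 195 197 197 196
 196 187 208 255 255 255 255 251  70  28  34  35]
[(array([   0,    0,   70,   60, 1264], dtype=int32), array([279.58148734, 268.08544304]))]
piv [[ 0.47998513 -0.00576672]] end [[0.49305434 0.11080842]]
```

View pics/jig.png

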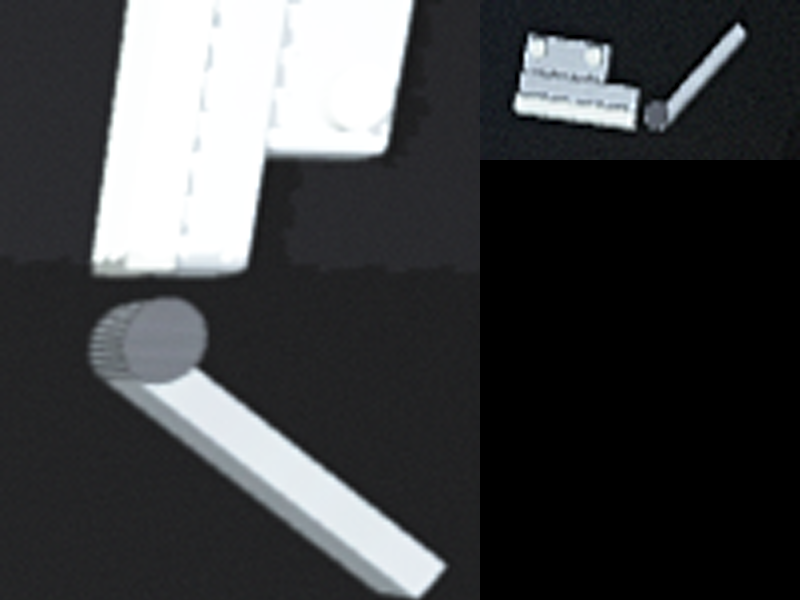

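Call:
carry_out(plan=[[[1, 0, 15, 0, 0, -0.009, 60], [1, 0, 20, 0, 0, 0, 60], [1, 0, 20, 0, 0, 0, 50], [1, 0, 20, 0, 0, 0, 40], [0, 0, 20, 0, 0, 0, 40], [0, 0, 20, 0, 0, 0, 40], [0, 0, 20, 0, 0, 0, 40], [0, 0, 12, 0, 0, 0, 40], [0, 0, 0, 0, 0, 0, 40], [0, 0, 0, 0, 0, 0, 5], [0, 0, 0, 0, 0, 0, 5], [0, 0, 0, 0, 0, 0, 5], [0, 0, 0, 0, 0, 0, 5], [0, 0, 0, 0, 0, 0, 5], [0, 0, 0, 0, 0, 0, 5]]], squeeze=45)

```text
time_s: 4.75
ee_pos: [0.4858, 0.0523, 0.0291]
eef_rot: [3.14, -0.0, 1.46]
force: [-0.7, -0.9, 6.9]
grip_width: 0.0113
grip_force: 45.0
```

Run:
```python
from h import *
import pickle
s=telemetry.get_obs(); print(s['ee_pos'],s['eef_rot'],s['force'],s['moment'],s['grip_width'],s['grip_force'])
c,_=pickle.load(open('w3.pkl','rb'))
print('boss',ray(c,(481.2,85),.016)); P=ray(c,[(471.2,0),(463,67.5)],.0); d=P[0]-P[1]; print('fence face',P,'yaw',np.arctan2(-d[0],d[1]))
W=ray(c,[(440+172/4,100.5),(440+418/4,149.5)],.015); e=W[1]-W[0]; print(W,'wing ang',np.pi/2-np.arctan2(e[1],e[0])-.14)
# top cam coupon & jig yaw
a=pickle.load(open('a.pkl','rb'))['top']; 
for nm,p in dict(coupon=[(190+560/4,120+168/4),(190+668/4,120+183/4)],fence=[(190+35/4,120+133/4),(190+155/4,120+151/4)]).items():
    P=ray(a,p,.016); d=P[0]-P[1]; print(nm,P,np.arctan2(-d[0],d[1]))
```

```text
[0.48583897 0.05230772 0.02913867] [ 3.14030243e+00 -1.11929753e-04  1.45979815e+00] [-0.72924988 -0.85416365  6.91145055] [-0.13670964  0.08597511 -0.03000885] 0.011349394655240878 45.00175595283508
boss [[0.66307547 0.11789174]]
fence face [[0.6619636  0.18916765]
 [0.65474701 0.13488339]] yaw -0.13216577719876038
[[0.66525821 0.10460055]
 [0.7211405  0.05456254]] wing ang 2.161074224728444
coupon [[ 0.63501219 -0.15175438]
 [ 0.6241361  -0.22679165]] -0.1439401414969832
fence [[0.66137868 0.21604608]
 [0.64823322 0.13154661]] -0.15433136517722845
```

Call:
carry_out(plan=[[[0, 0, -10, 0, 0, 0, 5], [0, 0, -20, 0, 0, 0, 5], [-12.4, 17.4, 0, 0, 0, 0.003, 5], [-12.4, 17.4, 0, 0, 0, 0.003, 5], [-12.4, 17.4, 0, 0, 0, 0.003, 5], [-12.4, 17.4, 0, 0, 0, 0.003, 5], [-12.4, 17.4, 0, 0, 0, 0.003, 5], [-12.4, 17.4, 0, 0, 0, 0.003, 5], [-12.4, 17.4, 0, 0, 0, 0.003, 5], [-12.4, 17.4, 0, 0, 0, 0.003, 5], [-12.4, 17.4, 0, 0, 0, 0.003, 5], [-12.4, 17.4, 0, 0, 0, 0.003, 5], [-12.4, 17.4, 0, 0, 0, 0.003, 5], [-12.4, 17.4, 0, 0, 0, 0.003, 5], [0, 0, 0, 0, 0, 0, 5], [0, 0, 10, 0, 0, 0, 5], [0, 0, 10, 0, 0, 0, 5], [0, 0, 6, 0, 0, 0, 5], [0, 0, 3, 0, 0, 0, 5], [0, 0, 0, 0, 0, 0, 5]]])

```text
time_s: 6.42
ee_pos: [0.6729, -0.121, 0.0292]
eef_rot: [-3.14, -0.0, 1.425]
force: [-0.1, -0.5, -4.6]
grip_width: 0.0118
grip_force: 45.0
```

Run:
```python
from h import *
import pickle
s=telemetry.get_obs(); print(s['ee_pos'],s['eef_rot'],s['force'],s['moment'],s['grip_width'])
a=snap('top','t1.png'); pickle.dump(a,open('t1.pkl','wb'))
c=snap('wrist','w4.png'); pickle.dump((c,s),open('w4.pkl','wb'))
o=np.zeros((420,760,3),np.uint8); o[:,:560]=c['pixels'][:,:,::-1]; o[:200,560:]=cv2.resize(a['pixels'][110:210,310:410][:,:,::-1],None,fx=2,fy=2)
cv2.imwrite('pics/v4.png',o)
```

```text
[ 0.67289494 -0.1210096   0.02915859] [-3.14013167e+00 -1.84206693e-04  1.42455752e+00] [-0.12846284 -0.45185105 -4.60032735] [ 0.17598831  0.13216729 -0.00852468] 0.011806541893179097
```

View pics/v4.png

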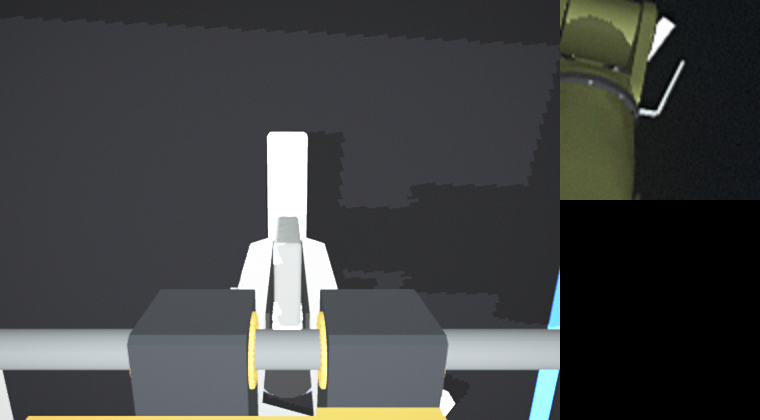

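Wrist view: the stock is held straight (end at (287,132)). The top crop shows the blade inside the bent leg with clearance. I now slide in.

Call:
carry_out(plan=[[[-3, -1, 0, 0, 0, 0, 5], [-3, -1, 0, 0, 0, 0, 5], [-3, -1, 0, 0, 0, 0, 5], [-3, -1, 0, 0, 0, 0, 5], [-3, -1, 0, 0, 0, 0, 5], [-3, -1, 0, 0, 0, 0, 5], [-3, -1, 0, 0, 0, 0, 5], [-3, -1, 0, 0, 0, 0, 5], [-3, -1, 0, 0, 0, 0, 5], [-3, -1, 0, 0, 0, 0, 5], [-3, -1, 0, 0, 0, 0, 5], [-3, -1, 0, 0, 0, 0, 5], [-3, -1, 0, 0, 0, 0, 5], [-3, -1, 0, 0, 0, 0, 5], [0, -0.7, 0, 0, 0, 0, 5], [0, -0.7, 0, 0, 0, 0, 5]]])

```text
time_s: 7.85
ee_pos: [0.6521, -0.1612, 0.0295]
eef_rot: [3.141, 0.0, 1.424]
force: [0.2, 0.5, -7.1]
grip_width: 0.0114
grip_force: 45.0
```

Call:
carry_out(plan=[[[0, -0.7, 0, 0, 0, 0, 5], [0, -0.7, 0, 0, 0, 0, 5]]])

```text
time_s: 8.02
ee_pos: [0.6508, -0.1607, 0.0295]
eef_rot: [3.142, 0.0, 1.424]
force: [-0.1, 0.4, -6.3]
grip_width: 0.0118
grip_force: 45.0
```

Call:
carry_out(plan=[[[0, -0.7, 0, 0, 0, 0, 5], [0, -0.7, 0, 0, 0, 0, 5]]])

```text
time_s: 8.18
ee_pos: [0.6494, -0.1605, 0.0295]
eef_rot: [3.141, -0.0, 1.424]
force: [-0.1, 0.3, -6.8]
grip_width: 0.0119
grip_force: 45.0
```

Call:
carry_out(plan=[[[0, -0.6, 0, 0, 0, 0, 5], [0, 0, 0, 0, 0, 0, 5]]])

```text
time_s: 8.35
ee_pos: [0.6487, -0.1605, 0.0295]
eef_rot: [-3.142, -0.0, 1.424]
force: [0.0, 1.1, -6.3]
grip_width: 0.0116
grip_force: 45.0
```

Call:
carry_out(plan=[[[0, -0.6, 0, 0, 0, 0, 5], [0, 0, 0, 0, 0, 0, 5]]])

```text
time_s: 8.52
ee_pos: [0.6482, -0.1605, 0.0295]
eef_rot: [-3.142, 0.0, 1.424]
force: [-0.3, 0.6, -6.6]
grip_width: 0.0113
grip_force: 45.0
```

Call:
carry_out(plan=[[[0, -0.6, 0, 0, 0, 0, 5], [0, 0, 0, 0, 0, 0, 5]]])

```text
time_s: 8.68
ee_pos: [0.6476, -0.1604, 0.0295]
eef_rot: [-3.142, -0.0, 1.424]
force: [0.8, 0.5, -6.9]
grip_width: 0.0119
grip_force: 45.0
```

```bash
python3 -c "
from h import *
s=telemetry.get_obs(); print(s['ee_pos'],s['eef_rot'],s['force'],s['moment'])"
```

```text
[ 0.64756107 -0.16039318  0.02945152] [-3.14157691e+00 -2.71865676e-05  1.42374909e+00] [ 0.81718543  0.47124837 -6.90311974] [ 0.17972703 -0.15843501  0.05598258]
```

Call:
carry_out(plan=[[[0, -0.5, 0, 0, 0, 0, 5], [0, 0, 0, 0, 0, 0, 5]]])

```text
time_s: 8.85
ee_pos: [0.6471, -0.1603, 0.0294]
eef_rot: [-3.142, -0.0, 1.424]
force: [0.6, -0.1, -7.1]
grip_width: 0.0116
grip_force: 45.0
```

Call:
carry_out(plan=[[[0, -0.5, 0, 0, 0, 0, 5], [0, 0, 0, 0, 0, 0, 5]]])

```text
time_s: 9.02
ee_pos: [0.6466, -0.1603, 0.0294]
eef_rot: [-3.142, -0.0, 1.424]
force: [0.1, 0.3, -6.0]
grip_width: 0.0119
grip_force: 45.0
```

```bash
python3 -c "
from h import *
s=telemetry.get_obs(); print(s['ee_pos'],s['eef_rot'],s['force'],s['moment'])"
```

```text
[ 0.64657787 -0.16026192  0.02944333] [-3.14156877e+00 -4.36392360e-06  1.42374574e+00] [ 0.12123467  0.28695455 -6.03466191] [ 0.11062024 -0.14318086  0.01525775]
```

Call:
carry_out(plan=[[[0, -0.6, 0, 0, 0, 0, 5], [0, -0.6, 0, 0, 0, 0, 5]]])

```text
time_s: 9.18
ee_pos: [0.6462, -0.1602, 0.0296]
eef_rot: [3.139, 0.0, 1.424]
force: [10.3, -1.5, -13.4]
grip_width: 0.0119
grip_force: 45.0
```

Call:
carry_out(plan=[[[0, -0.6, 0, 0, 0, 0, 5], [0, -0.6, 0, 0, 0, 0, 5]]])

```text
time_s: 9.35
ee_pos: [0.6461, -0.1602, 0.0296]
eef_rot: [3.136, 0.0, 1.424]
force: [18.6, -2.9, -18.0]
grip_width: 0.0118
grip_force: 45.0
```

```bash
python3 -c "
from h import *
s=telemetry.get_obs(); print(s['ee_pos'],s['eef_rot'],s['force'],s['moment'])"
```

```text
[ 0.64607474 -0.16016823  0.0296421 ] [3.13619739e+00 3.08567209e-04 1.42379730e+00] [ 18.56115175  -2.86910665 -17.97376696] [-0.43890373 -3.90209014  0.0884429 ]
```

Call:
carry_out(plan=[[[0, 1.0, 0, 0, 0, 0, 5], [0, 1.0, 0, 0, 0, 0, 5], [-1, 0, 0, 0, 0, 0.003, 5], [-1, 0, 0, 0, 0, 0.003, 5], [-1, 0, 0, 0, 0, 0, 5]]])

```text
time_s: 9.77
ee_pos: [0.646, -0.163, 0.0296]
eef_rot: [3.141, -0.0, 1.418]
force: [2.7, 1.2, -7.3]
grip_width: 0.012
grip_force: 45.0
```

Call:
carry_out(plan=[[[-0.7, 0, 0, 0, 0, 0, 5], [-0.7, 0, 0, 0, 0, 0, 5]]])

```text
time_s: 9.93
ee_pos: [0.6457, -0.1643, 0.0296]
eef_rot: [3.141, -0.001, 1.418]
force: [3.5, 6.4, -5.2]
grip_width: 0.0113
grip_force: 45.0
```

Call:
carry_out(plan=[[[-0.6, 0, 0, 0, 0, 0, 5], [-0.6, 0, 0, 0, 0, 0, 5]]])

```text
time_s: 10.1
ee_pos: [0.6457, -0.1647, 0.0297]
eef_rot: [3.141, -0.002, 1.418]
force: [4.2, 10.9, -4.1]
grip_width: 0.0117
grip_force: 45.0
```

```bash
python3 -c "
from h import *
s=telemetry.get_obs(); print(s['ee_pos'],s['eef_rot'],s['force'],s['moment'])"
```

```text
[ 0.64573622 -0.16467262  0.02970371] [ 3.14116669e+00 -1.71029710e-03  1.41800592e+00] [ 4.1853137  10.91147746 -4.05393643] [ 2.37626755 -1.01575181  0.07252525]
```

Call:
carry_out(plan=[[[0.4, -0.7, 0, 0, 0, 0, 5], [0, -0.4, 0, 0, 0, 0, 5], [0, 0, 0, 0, 0, 0, 5]]])

```text
time_s: 10.35
ee_pos: [0.6456, -0.1646, 0.0298]
eef_rot: [3.138, -0.001, 1.418]
force: [11.7, 4.3, -11.4]
grip_width: 0.0113
grip_force: 45.0
```

```bash
cat > f.py <<'E'
from h import *
s=telemetry.get_obs(); print(s['ee_pos'].round(5),s['eef_rot'].round(4),s['force'].round(2),s['moment'].round(3),s['time_s'])
E
python3 f.py
```

```text
[ 0.64556 -0.16456  0.02975] [ 3.1384e+00 -1.0000e-03  1.4180e+00] [ 11.68   4.31 -11.38] [ 1.273 -2.507  0.21 ] 10.35
```

Call:
carry_out(plan=[[[0, 0, 0, 0, 0, 0.01, 5], [0, 0, 0, 0, 0, 0, 5]]])

```text
time_s: 10.52
ee_pos: [0.6456, -0.1646, 0.0298]
eef_rot: [3.139, -0.001, 1.408]
force: [10.5, 4.5, -9.6]
grip_width: 0.0116
grip_force: 45.1
```

```bash
python3 f.py
```

```text
[ 0.64557 -0.16462  0.02979] [ 3.1385e+00 -8.0000e-04  1.4078e+00] [10.53  4.49 -9.63] [ 1.202 -2.462  0.427] 10.5167
```

Call:
carry_out(plan=[[[0, 0.2, 0.3, 0, 0, -0.008, 5], [0, 0, 0.3, 0, 0, 0, 5], [0, 0, 0, 0, 0, 0, 5]]])

```text
time_s: 10.77
ee_pos: [0.6456, -0.1646, 0.0296]
eef_rot: [3.139, -0.001, 1.416]
force: [7.9, 5.9, -4.8]
grip_width: 0.0112
grip_force: 45.0
```

```bash
python3 f.py
```

```text
[ 0.64565 -0.16455  0.02963] [ 3.1389e+00 -9.0000e-04  1.4163e+00] [ 7.92  5.94 -4.77] [ 1.329 -1.654  0.199] 10.7667
```

Call:
carry_out(plan=[[[0, 0, 0.3, 0, 0, 0, 5], [0, 0, 0.3, 0, 0, 0, 5], [0, 0, 0, 0, 0, 0, 5]]])

```text
time_s: 11.02
ee_pos: [0.6457, -0.1645, 0.0294]
eef_rot: [3.139, -0.001, 1.416]
force: [6.1, 7.0, -2.0]
grip_width: 0.0117
grip_force: 45.0
```

```bash
python3 f.py
```

```text
[ 0.64566 -0.16454  0.02935] [ 3.1388e+00 -8.0000e-04  1.4163e+00] [ 6.14  7.01 -2.  ] [ 1.381 -1.351  0.181] 11.0167
```

Call:
carry_out(plan=[[[0, 0, 0, 0, 0, 0, 16], [0, 0, 0, 0, 0, 0, 26], [0, 0, 0, 0, 0, 0, 36], [0, 0, 0, 0, 0, 0, 40], [0, 0, 0, 0, 0, 0, 40], [0, 0, -15, 0, 0, 0, 40], [0, 0, -15, 0, 0, 0, 40], [0, 0, -15, 0, 0, 0, 40], [-8, 0, 0, 0, 0, 0, 20], [-15, 0, 0, 0, 0, 0, 0], [-15, 0, 0, 0, 0, 0, 0], [-15, 0, 0, 0, 0, 0, 0], [-5, 0, 0, 0, 0, 0, 0], [0, 0, 9, 0, 0, 0, 0], [0, 0, 9, 0, 0, 0, 0], [0, 0, 6, 0, 0, 0, 0], [0, 0, 0, 0, 0, 0, 0]]])

```text
time_s: 12.43
ee_pos: [0.6348, -0.2215, 0.0467]
eef_rot: [-3.138, -0.001, 1.416]
force: [0.2, 1.1, -0.7]
grip_width: 0.0004
grip_force: 0.0
```

Run:
```python
from h import *
import runpy; runpy.run_path('f.py')
c=snap('wrist'); a=snap('top'); s=snap('scene')
o=np.zeros((420,800,3),np.uint8); o[:,:360]=c['pixels'][:,100:460,::-1]
o[:, 360:780]=cv2.resize(s['pixels'][255:395,220:360,::-1],(420,420),interpolation=cv2.INTER_CUBIC)
cv2.imwrite('pics/v5.png',o)
```

```text
[ 0.63479 -0.22152  0.04671] [-3.1383e+00 -9.0000e-04  1.4165e+00] [ 0.18  1.06 -0.73] [-0.05   0.009 -0.01 ] 12.4333
```

View pics/v5.png

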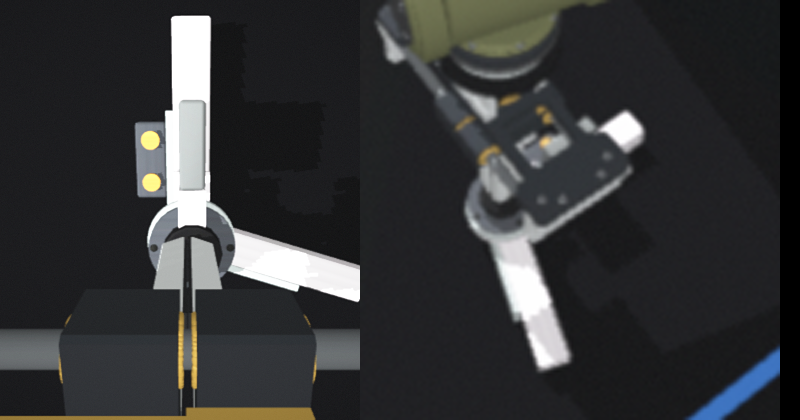

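Wrist view: the stock lies along the strip and the blade along the bent leg with no gap. The shut fingers are over the button (188,240). I now press it.

Call:
carry_out(plan=[[[0, 0, 1, 0, 0, 0, 0], [0, 0, 1, 0, 0, 0, 0], [0, 0, 1, 0, 0, 0, 0], [0, 0, 1, 0, 0, 0, 0], [0, 0, 1, 0, 0, 0, 0], [0, 0, 0, 0, 0, 0, 0]]])

```text
time_s: 13.08
ee_pos: [0.6358, -0.2225, 0.0446]
eef_rot: [3.141, 0.0, 1.416]
force: [0.2, -0.2, 3.0]
grip_width: 0.0004
grip_force: 1.7
```

Call:
carry_out(plan=[[[0, 0, 1, 0, 0, 0, 0], [0, 0, 1, 0, 0, 0, 0], [0, 0, 0, 0, 0, 0, 0]]])

```text
time_s: 13.33
ee_pos: [0.6362, -0.2226, 0.0435]
eef_rot: [3.14, 0.0, 1.416]
force: [-2.3, 1.2, 10.2]
grip_width: 0.0005
grip_force: 4.6
```

Call:
carry_out(plan=[[[0, 0, 1, 0, 0, 0, 0], [0, 0, 0, 0, 0, 0, 0]]])

```text
time_s: 13.5
ee_pos: [0.6362, -0.2227, 0.0427]
eef_rot: [3.14, 0.0, 1.416]
force: [-2.7, 2.0, 10.1]
grip_width: 0.0004
grip_force: 5.1
```

Call:
carry_out(plan=[[[0, 0, 1, 0, 0, 0, 0], [0, 0, 1, 0, 0, 0, 0], [0, 0, 1, 0, 0, 0, 0], [0, 0, 0, 0, 0, 0, 0]]])

```text
time_s: 13.83
ee_pos: [0.6364, -0.2227, 0.0402]
eef_rot: [3.139, 0.0, 1.416]
force: [-3.5, 2.8, 14.0]
grip_width: -0.0
grip_force: 7.0
```

Call:
carry_out(plan=[[[0, 0, 1, 0, 0, 0, 0], [0, 0, 1, 0, 0, 0, 0], [0, 0, 0, 0, 0, 0, 0]]])

```text
time_s: 14.08
ee_pos: [0.637, -0.223, 0.0395]
eef_rot: [3.137, 0.001, 1.416]
force: [-4.6, 0.9, 22.7]
grip_width: 0.0004
grip_force: 11.4
```

Call:
carry_out(plan=[[[0, 0, 0.8, 0, 0, 0, 0], [0, 0, 0.6, 0, 0, 0, 0], [0, 0, 0, 0, 0, 0, 0]]])

```text
time_s: 14.33
ee_pos: [0.6376, -0.2232, 0.0394]
eef_rot: [3.135, 0.001, 1.416]
force: [-7.1, 2.9, 31.2]
grip_width: 0.0005
grip_force: 15.6
```

```bash
python3 f.py
```

```text
[ 0.63757 -0.22316  0.03944] [3.1354e+00 1.3000e-03 1.4159e+00] [-7.06  2.89 31.21] [ 0.611  1.162 -0.03 ] 14.3333
```

Call:
carry_out(plan=[[[0, 0, -2, 0, 0, 0, 0], [0, 0, -3, 0, 0, 0, 0], [0, 0, -15, 0, 0, 0, 0], [0, 0, -20, 0, 0, 0, 0], [14, 0, 0, 0, 0, 0, 10], [15, 0, 0, 0, 0, 0, 20], [15, 0, 0, 0, 0, 0, 30], [14, 0, 0, 0, 0, 0, 40], [0, 0, 0, 0, 0, 0, 40]]])

```text
time_s: 15.08
ee_pos: [0.6447, -0.1615, 0.0738]
eef_rot: [-3.14, -0.001, 1.419]
force: [0.1, -0.3, 0.0]
grip_width: 0.0302
grip_force: 0.0
```

Run:
```python
from h import *
import runpy,pickle; runpy.run_path('f.py')
c=snap('wrist','w6.png'); pickle.dump(c,open('w6.pkl','wb'))
g=c['pixels'].min(2).astype(int)
# coupon pos by calibrated bits: measure strip/stock columns
for r in range(60,300,15):
    row=g[r]; k=np.where(row>120)[0]; 
    seg=np.split(k,np.where(np.diff(k)>1)[0]+1); print(r,[(int(q[0]),int(q[-1])) for q in seg if len(q)>2])
```

```text
[ 0.64472 -0.16149  0.07376] [-3.1399e+00 -6.0000e-04  1.4188e+00] [ 0.1  -0.34  0.02] [-0.041 -0.019 -0.05 ] 15.0833
60 []
75 []
90 []
105 []
120 []
135 [(273, 305)]
150 [(273, 305)]
165 [(273, 305)]
180 [(273, 305)]
195 [(273, 305)]
210 [(267, 305)]
225 [(243, 305)]
240 [(240, 254), (257, 304), (320, 333)]
255 [(226, 250), (259, 305), (324, 348)]
270 [(220, 247), (258, 305), (328, 355), (543, 558)]
285 [(213, 243), (263, 302), (305, 316), (331, 361), (540, 555)]
```

Call:
carry_out(plan=[[[0, 0.5, 12, 0, 0, 0, 40], [0, 0.5, 12, 0, 0, 0, 40], [0, 0, 12, 0, 0, 0, 40], [0, 0, 8, 0, 0, 0, 40], [0, 0, 0, 0, 0, 0, 40]]])

```text
time_s: 15.55
ee_pos: [0.6442, -0.1654, 0.0277]
eef_rot: [-3.137, -0.001, 1.415]
force: [-0.1, 0.3, 0.4]
grip_width: 0.0399
grip_force: 0.0
```

```bash
python3 f.py
```

```text
[ 0.64419 -0.16541  0.02769] [-3.1375e+00 -6.0000e-04  1.4152e+00] [-0.12  0.31  0.36] [-0.011 -0.054  0.005] 15.55
```

Call:
carry_out(plan=[[[0, 1.4, -1.2, -0.004, 0, 0, 40], [0, 0, 0, 0, 0, 0, 40], [0, 0, 0, 0, 0, 0, 20], [0, 0, 0, 0, 0, 0, 5], [0, 0, 0, 0, 0, 0, 5], [0, 0, 0, 0, 0, 0, 5], [0, 0, 0, 0, 0, 0, 5]]])

```text
time_s: 16.13
ee_pos: [0.6469, -0.1655, 0.0322]
eef_rot: [3.138, -0.0, 1.416]
force: [-2.8, 1.2, -0.2]
grip_width: 0.0119
grip_force: 45.0
```

```bash
python3 f.py
```

```text
[ 0.64686 -0.16552  0.03218] [ 3.1377 -0.      1.4158] [-2.84  1.23 -0.2 ] [-0.005  0.329  0.009] 16.1333
```

Call:
carry_out(plan=[[[0, -0.7, 0, 0, 0, 0, 5], [0, -0.7, 0, 0, 0, 0, 5], [0, 0, 0, 0, 0, 0, 5]]])

```text
time_s: 16.38
ee_pos: [0.6458, -0.1654, 0.0322]
eef_rot: [3.137, 0.0, 1.416]
force: [1.5, 0.6, -1.9]
grip_width: 0.0116
grip_force: 45.0
```

```bash
python3 f.py
```

```text
[ 0.64583 -0.16537  0.03219] [3.1366e+00 1.0000e-04 1.4159e+00] [ 1.5   0.62 -1.92] [-0.095 -0.785  0.158] 16.3833
```

Call:
carry_out(plan=[[[-0.4, -0.6, 0, 0, 0, 0, 5], [-0.4, -0.4, 0, 0, 0, 0, 5], [0, 0, 0, 0, 0, 0, 5]]])

```text
time_s: 16.63
ee_pos: [0.6454, -0.1655, 0.0323]
eef_rot: [3.135, -0.001, 1.416]
force: [9.2, 4.1, -3.2]
grip_width: 0.0119
grip_force: 45.0
```

```bash
python3 f.py
```

```text
[ 0.64542 -0.16546  0.0323 ] [ 3.1350e+00 -8.0000e-04  1.4162e+00] [ 9.23  4.12 -3.24] [ 0.516 -1.944  0.228] 16.6333
```

Call:
carry_out(plan=[[[-0.5, 0, 0, 0, 0, 0, 5], [-0.4, 0, 0, 0, 0, 0, 5], [0, 0, 0, 0, 0, 0, 5]]])

```text
time_s: 16.88
ee_pos: [0.6454, -0.1657, 0.0324]
eef_rot: [3.135, -0.002, 1.416]
force: [9.1, 7.7, -1.6]
grip_width: 0.0118
grip_force: 45.0
```

```bash
python3 f.py
```

```text
[ 0.6454  -0.16565  0.03241] [ 3.1352e+00 -1.7000e-03  1.4164e+00] [ 9.05  7.71 -1.6 ] [ 1.377 -1.909  0.235] 16.8833
```

Call:
carry_out(plan=[[[2, 2, 0, 0, 0, 0, 5], [4, 4, 0, 0, 0, 0, 5], [5, 5, -8, 0, 0, 0, 5], [5, 5, -14, 0, 0, 0, 5], [4, 0, -10, 0, 0, 0, 5], [12, -3, -4, 0, 0, 0, 5], [22, -6, 0, 0, 0, 0, 5], [22, -6, 0, 0, 0, 0, 5], [22, -6, 0, 0, 0, 0, 5], [22, -6, 0, 0, 0, 0, 5], [22, -6, 0, 0, 0, 0, 5], [22, -6, 0, 0, 0, 0, 5], [22, -6, 0, 0, 0, 0, 5], [22, -6, 0, 0, 0, 0, 5], [22, -6, 0, 0, 0, 0, 5], [22, -6, 0, 0, 0, 0, 5], [22, -6, 0, 0, 0, 0, 5], [12, -3, 0, 0, 0, 0, 5], [0, 0, 0, 0, 0, 0, 5], [0, 0, 0, 0, 0, 0, 5]]])

```text
time_s: 18.55
ee_pos: [0.6325, 0.1248, 0.0676]
eef_rot: [3.138, 0.0, 1.417]
force: [-0.5, -0.3, -6.7]
grip_width: 0.0114
grip_force: 45.0
```

```bash
python3 f.py
python3 - <<'E'
from h import *
import pickle
s=snap('scene'); c=snap('wrist'); a=snap('top')
pickle.dump((s,c,a),open('v6.pkl','wb'))
o=np.zeros((420,800,3),np.uint8); o[:,:400]=c['pixels'][:,160:560,::-1]
o[:, 400:800]=cv2.resize(s['pixels'][180:320,280:420,::-1],(400,420),interpolation=cv2.INTER_CUBIC)
cv2.imwrite('pics/v6.png',o)
E
```

```text
[0.63248 0.12482 0.06759] [3.1382e+00 4.0000e-04 1.4170e+00] [-0.51 -0.32 -6.7 ] [ 0.018 -0.085  0.031] 18.55
```

Run:
```python
from h import *
import pickle
c,_=pickle.load(open('w2.pkl','rb')); g=c['pixels'][60:90,335:372].astype(int)
m=((g.min(2)>70)&(g.max(2)<175)).astype(np.uint8); n,l,st,ce=cv2.connectedComponentsWithStats(m)
i=1+st[1:,4].argmax(); print(st[i],ce[i]+[335,60]); print(ray(c,ce[i]+[335,60],.014))
```

```text
[  8   2  22  28 378] [353.64021164  72.82010582]
[[0.6617153  0.11763568]]
```

Call:
carry_out(plan=[[[0, 0, 6, -0.003, 0, 0, 5], [0, 0, 8, 0, 0, 0, 5], [0, 0, 8, 0, 0, 0, 5], [0, 0, 6, 0, 0, 0, 5], [0, 0, 4, 0, 0, 0, 5], [0, 0, 2, 0, 0, 0, 5], [0, 0, 0.5, 0, 0, 0, 5], [0, 0, 0, 0, 0, 0, 5]]])

```text
time_s: 19.37
ee_pos: [0.6333, 0.1243, 0.0333]
eef_rot: [3.135, -0.0, 1.416]
force: [-0.1, 0.2, -6.7]
grip_width: 0.0116
grip_force: 45.0
```

```bash
python3 f.py
```

```text
[0.63329 0.12434 0.03332] [ 3.1345 -0.      1.4158] [-0.07  0.17 -6.74] [0.099 0.015 0.072] 19.3667
```

Call:
carry_out(plan=[[[1, 0, 0, 0.003, 0, 0, 5], [2, 0, 0, 0, 0, 0, 5], [2.5, 0, 0, 0, 0, 0, 5], [2.5, 0, 0, 0, 0, 0, 5], [2.5, 0, 0, 0, 0, 0, 5], [2.5, 0, 0, 0, 0, 0, 5], [2.5, 0, 0, 0, 0, 0, 5], [2.5, 0, 0, 0, 0, 0, 5], [2.5, 0, 0, 0, 0, 0, 5], [2.5, 0, 0, 0, 0, 0, 5], [2.5, 0, 0, 0, 0, 0, 5], [2.5, 0, 0, 0, 0, 0, 5], [2, 0, 0, 0, 0, 0, 5], [1, 0.7, 0, 0, 0, 0, 5], [0, 1, 0, 0, 0, 0, 5], [0, 1, 0, 0, 0, 0, 5], [0, 1, 0, 0, 0, 0, 5]]])

```text
time_s: 20.78
ee_pos: [0.6417, 0.1543, 0.0333]
eef_rot: [3.138, 0.0, 1.416]
force: [-1.5, -0.5, -7.2]
grip_width: 0.0115
grip_force: 45.0
```

Call:
carry_out(plan=[[[0, 0.8, 0, 0, 0, 0, 5], [0, 0.7, 0, 0, 0, 0, 5]]])

```text
time_s: 20.95
ee_pos: [0.6432, 0.154, 0.0333]
eef_rot: [3.138, 0.0, 1.416]
force: [0.4, -0.2, -6.6]
grip_width: 0.0116
grip_force: 45.0
```

Call:
carry_out(plan=[[[0, 0.7, 0, 0, 0, 0, 5], [0, 0.6, 0, 0, 0, 0, 5]]])

```text
time_s: 21.12
ee_pos: [0.6445, 0.1539, 0.0333]
eef_rot: [3.138, -0.0, 1.416]
force: [0.4, -0.4, -7.0]
grip_width: 0.0114
grip_force: 45.0
```

```bash
python3 f.py
```

```text
[0.64449 0.15387 0.03333] [ 3.1376 -0.      1.4157] [ 0.43 -0.41 -7.03] [ 0.06   0.002 -0.03 ] 21.1167
```

Call:
carry_out(plan=[[[0, 0.6, 0, 0, 0, 0, 5], [0, 0.6, 0, 0, 0, 0, 5]]])

```text
time_s: 21.28
ee_pos: [0.6457, 0.1537, 0.0333]
eef_rot: [3.138, 0.0, 1.416]
force: [-0.0, -0.3, -7.4]
grip_width: 0.0118
grip_force: 45.0
```

Call:
carry_out(plan=[[[0, 0.6, 0, 0, 0, 0, 5], [0, 0.5, 0, 0, 0, 0, 5]]])

```text
time_s: 21.45
ee_pos: [0.6466, 0.1536, 0.0333]
eef_rot: [3.138, 0.0, 1.416]
force: [-3.1, -0.4, -5.3]
grip_width: 0.0119
grip_force: 45.0
```

Call:
carry_out(plan=[[[0, 0.5, 0, 0, 0, 0, 5], [0, 0.5, 0, 0, 0, 0, 5]]])

```text
time_s: 21.62
ee_pos: [0.6469, 0.1535, 0.0332]
eef_rot: [3.14, 0.001, 1.416]
force: [-9.8, -0.0, -0.9]
grip_width: 0.0118
grip_force: 45.0
```

```bash
python3 f.py
```

```text
[0.64688 0.15353 0.03323] [3.1398e+00 5.0000e-04 1.4161e+00] [-9.82 -0.04 -0.86] [0.158 1.988 0.206] 21.6167
```

Call:
carry_out(plan=[[[0, -0.9, 0, 0, 0, 0, 5], [1.5, 0, 0, 0, 0, 0, 5], [1.5, 0, 0, 0, 0, 0, 5], [1.5, 0, 0, 0, 0, 0, 5], [1.5, 0, 0, 0, 0, 0, 5], [0.5, 0, 0, 0, 0, 0, 5]]])

```text
time_s: 22.12
ee_pos: [0.6477, 0.1602, 0.0332]
eef_rot: [3.138, 0.0, 1.416]
force: [-4.5, -2.2, -7.9]
grip_width: 0.0117
grip_force: 45.0
```

Call:
carry_out(plan=[[[0.7, 0, 0, 0, 0, 0, 5], [0.7, 0, 0, 0, 0, 0, 5]]])

```text
time_s: 22.28
ee_pos: [0.6479, 0.1614, 0.0332]
eef_rot: [3.138, 0.0, 1.416]
force: [-3.2, -0.8, -6.6]
grip_width: 0.0116
grip_force: 45.0
```

Call:
carry_out(plan=[[[0.7, 0, 0, 0, 0, 0, 5], [0.7, 0, 0, 0, 0, 0, 5]]])

```text
time_s: 22.45
ee_pos: [0.6481, 0.1628, 0.0333]
eef_rot: [3.138, 0.0, 1.416]
force: [-5.3, -2.8, -5.9]
grip_width: 0.0116
grip_force: 45.0
```

```bash
python3 f.py
```

```text
[0.64808 0.16277 0.03326] [3.1380e+00 2.0000e-04 1.4158e+00] [-5.25 -2.82 -5.91] [-0.383  0.876  0.136] 22.45
```

Call:
carry_out(plan=[[[0.6, 0, 0, 0, 0, 0, 5], [0.6, 0, 0, 0, 0, 0, 5]]])

```text
time_s: 22.62
ee_pos: [0.6483, 0.164, 0.0333]
eef_rot: [3.138, 0.0, 1.416]
force: [-4.9, -2.5, -7.0]
grip_width: 0.0117
grip_force: 45.0
```

Call:
carry_out(plan=[[[0.5, 0, 0, 0, 0, 0, 5], [0.5, 0, 0, 0, 0, 0, 5]]])

```text
time_s: 22.78
ee_pos: [0.6485, 0.1649, 0.0333]
eef_rot: [3.138, 0.0, 1.416]
force: [-4.3, -2.8, -6.1]
grip_width: 0.0116
grip_force: 45.0
```

```bash
python3 f.py
```

```text
[0.64846 0.16495 0.03331] [3.1379e+00 1.0000e-04 1.4158e+00] [-4.35 -2.79 -6.09] [-0.443  0.974  0.11 ] 22.7833
```

Call:
carry_out(plan=[[[0.5, 0, 0, 0, 0, 0, 5], [0.5, 0, 0, 0, 0, 0, 5]]])

```text
time_s: 22.95
ee_pos: [0.6486, 0.1659, 0.0333]
eef_rot: [3.138, 0.0, 1.416]
force: [-5.0, -2.6, -5.9]
grip_width: 0.0116
grip_force: 45.0
```

Call:
carry_out(plan=[[[0.5, 0, 0, 0, 0, 0, 5], [0.5, 0, 0, 0, 0, 0, 5]]])

```text
time_s: 23.12
ee_pos: [0.6486, 0.1662, 0.0332]
eef_rot: [3.138, 0.001, 1.416]
force: [-6.0, -8.3, -6.2]
grip_width: 0.0118
grip_force: 45.0
```

```bash
python3 f.py
```

```text
[0.64864 0.16616 0.03321] [3.1383e+00 1.4000e-03 1.4157e+00] [-6.05 -8.33 -6.24] [-1.664  1.249  0.162] 23.1167
```

Call:
carry_out(plan=[[[-0.2, 0, 0.4, 0, 0, 0, 5], [0, 0, 0.4, 0, 0, 0, 5], [0, 0, 0.3, 0, 0, 0, 5], [0, 0, 0, 0, 0, 0, 5]]])

```text
time_s: 23.45
ee_pos: [0.6486, 0.1663, 0.0326]
eef_rot: [3.138, 0.001, 1.416]
force: [-8.8, -5.1, -1.2]
grip_width: 0.012
grip_force: 45.0
```

```bash
python3 f.py
```

```text
[0.64862 0.1663  0.03264] [3.1382e+00 8.0000e-04 1.4157e+00] [-8.79 -5.06 -1.16] [-1.092  1.689  0.135] 23.45
```

Call:
carry_out(plan=[[[0, 0, 0.2, 0, 0, 0, 5], [0, 0, 0, 0, 0, 0, 14], [0, 0, 0, 0, 0, 0, 16], [0, 0, 0, 0, 0, 0, 20], [0, 0, 0, 0, 0, 0, 28], [0, 0, 0, 0, 0, 0, 36], [0, 0, 0, 0, 0, 0, 36], [0, 0, -6, 0, 0, 0, 36], [0, 0, -12, 0, 0, 0, 36], [0, 0, -15, 0, 0, 0, 36], [0, 0, -15, 0, 0, 0, 36], [-8, 0, -15, 0, 0, 0, 36], [-10, 0, -10, 0, 0, 0, 36], [0, 0, 0, 0, 0, 0, 36]]])

```text
time_s: 24.62
ee_pos: [0.6467, 0.1471, 0.1083]
eef_rot: [3.134, -0.001, 1.415]
force: [0.7, 0.3, 0.8]
grip_width: 0.0358
grip_force: 0.0
```

```bash
python3 f.py
python3 - <<'E'
from h import *
import pickle
s=snap('scene'); c=snap('wrist'); pickle.dump((s,c),open('v7.pkl','wb'))
o=np.zeros((460,800,3),np.uint8); o[:420,:400]=c['pixels'][:,80:480,::-1]
o[:400,400:800]=cv2.resize(s['pixels'][180:300,320:440,::-1],(400,400),interpolation=cv2.INTER_CUBIC)
cv2.imwrite('pics/v7.png',o)
E
```

```text
[0.64672 0.14714 0.10829] [ 3.1337e+00 -1.0000e-03  1.4145e+00] [0.72 0.26 0.83] [-0.038 -0.045 -0.008] 24.6167
```

View pics/v7.png

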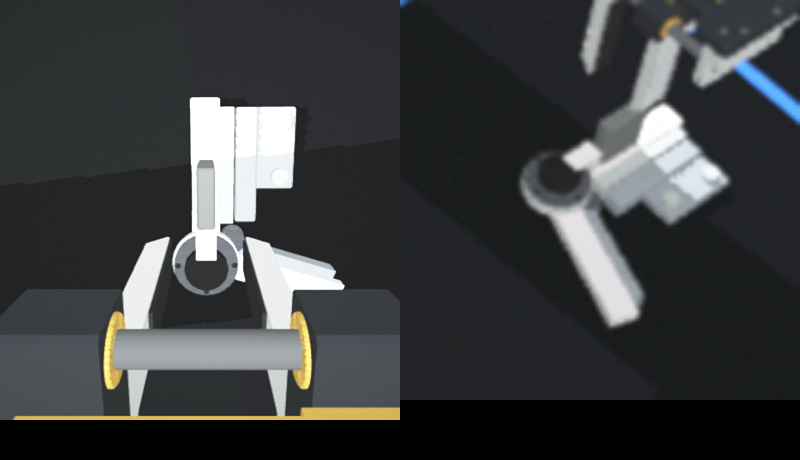

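The last picture shows the stock flush on the fence (seam at wrist column ~220) and the blade parallel on the wing with no visible gap. The fingers are clear. I will check the seams numerically.

Run:
```python
from h import *
import pickle
s,c=pickle.load(open('v7.pkl','rb')); g=c['pixels'].min(2).astype(int)
for r in (120,150,180,200,215): print(r,g[r,292:322])
for k in (365,385,400): print(k,g[245:295,k])
gs=s['pixels'].min(2).astype(int)
for r in (245,255,265,272): print(r,gs[r,365:396])
```

```text
120 [255 255 255 255 255 255 255 255 255 255 255 255 255 255 255 255 255 255
 255 255 255 255 202 164 216 254 255 255 255 255]
150 [255 255 255 255 255 255 255 255 255 255 255 255 255 255 255 255 255 255
 255 255 255 255 179 243 255 255 255 255 255 255]
180 [198 186 177 249 255 255 254 250 252 253 252 253 253 253 252 252 252 253
 253 253 252 216 148 197 231 236 239 238 237 236]
200 [197 186 177 249 255 255 254 250 252 253 252 252 253 252 252 252 252 252
 253 254 248 179 166 203 230 237 238 237 237 238]
215 [196 184 177 251 255 255 255 255 253 252 252 253 252 252 253 253 252 252
 253 255 246 143 173 215 232 236 238 237 237 238]
365 [ 36  37  37  36  33  51 147 171 174 173 173 202 233 236 236 235 236 235
 236 235 236 235 238 254 255 255 255 255 255 255 255 254 254 251 248 242
 238 237 237 237 237 237 238 238 237 237 238 237 238 238]
385 [ 36  37  38  36  35  34  37  34  36  35  35  71 160 176 176 172 174 210
 232 234 234 233 234 234 234 234 234 234 238 253 255 255 255 255 255 255
 255 255 255 255 255 255 255 255 211  70  57  60  60  58]
400 [ 36  37  37  37  36  36  35  36  37  38  35  37  38  37  35  48 132 173
 176 173 173 190 233 237 235 236 237 236 236 236 236 236 236 248 255 255
 255 255 255 255 255 255 255 255 215  72  56  59  60  59]
245 [133 180 209 223 225 225 226 227 227 224 208 171 150 145 120  73  34  25
  28  35  35  29  26  26  25  26  26  26  27  27  26]
255 [ 28  27  25  28  41  88 150 195 220 225 224 225 226 225 224 220 189 158
 152 144 102  50  28  26  25  26  26  27  26  26  25]
265 [ 27  25  27  25  28  26  25  26  27  34  79 134 178 212 223 224 223 225
 225 224 222 208 179 159 152 145 103  49  29  26  27]
272 [ 33  33  31  27  24  27  25  26  28  26  25  24  27  36  86 145 183 214
 223 223 223 224 224 223 222 193 123  52  28  26  26]
```

```bash
python3 -c "
from station import ctrl
print(ctrl.hand_in())"
```

```text
the job is handed in; nothing more can be done
None
```

The job is handed in at about 25 s: I pushed the lock button fully down with the bevel home in the coupon, and the bevel now lies released on the jig, stock on the fence and blade on the arm, with no gap in the last picture. After locking, the stock had shifted about 1 mm off the coupon's fixed leg, so I pressed it home again before carrying it over.

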